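# Lock the filter unit's cover with the slotted-fastener key

## Task

Lock the cover of the filter unit: take the flat-bladed key from its stand, seat its blade in the slot of the round fastener on the cover, gently push the fastener in against its spring, turn it a quarter turn clockwise and let it spring back up. Then put the key back upright, fully home in the socket it came from, and let go. Touch the unit only with the key and never force it (keep under 30 N), and leave the other things where they are.

Things in the scene. Friction and masses are not known exactly. Their poses are not given: they have to be found in the camera images.
- unit: Fixed aluminium filter unit, a finned box 180 mm (x) by 234 mm (y) by 60 mm high with a grey 4 mm cover plate on top (plate's face 64 mm above the origin; hinge barrels along the cover's +x edge to 67 mm). Origin: centre of the underside, on the table. The fastener's axis is vertical, near x = -45 mm, y = 0 in this frame, in a dark bezel ring of 46 mm diameter, 4 mm high.
- face_rest (a point): Nominal centre of the fastener's face (78 mm above the table); axes of the unit. The fastener itself may be mounted up to 4 mm off this point in x and 6 mm in y, which is not measured: see it or find it by feel. It is a steel disc of 32 mm diameter standing 14 mm above the cover, with a slot 6 mm wide and 5 mm deep right across its middle, open at both ends (slot floor 73 mm above the table).
- plunger (a joint): How far the fastener is pressed in, in m: 0 sprung up, 0.006 at its hard bottom. The spring pushes back with 5 N at the start and 1 N more per mm: 8.5 N where it comes free to turn, 11 N at the bottom. Let go in the locked place, it springs back up to 0.
- fastener (a joint): Turn in rad, clockwise from above: about 0 (within 0.08) unlocked, slot along the unit's x; 1.57 locked, slot along the unit's y; hard stop at 1.76. Free to turn only while pressed in over 3.5 mm: above that an inner pin is caught in a notch, at the start (play 0.1 rad) and in the locked place (it springs up anywhere from about 1.47 to the stop). Friction about 0.06 N m. A seated blade has some 0.1 rad of play in the slot.
- key_mid (a point): Centre of the grip of the flat-bladed key, a loose 80 g tool that stands upright in one of the two sockets of the stand. Grey plastic grip, a plain flat bar 32 mm wide (its x) by 14 mm thick (its y) by 50 mm high (z up); below it a steel blade 20 mm wide (x), 4 mm thick (y), 26 mm long. Pinch it across the 14 mm thickness. Blade tip 51 mm below this point, grip's shoulder 25 mm below. The key may have up to 2 mm of offset in its socket.
- key_tip (a point): Middle of the blade's tip on the flat-bladed key, 51 mm below the centre of its grip; same axes.
- stand: Fixed black plastic stand, 130 mm (x) by 50 mm (y) by 36 mm high; origin: centre of the underside. Two like sockets at x = -35 mm and +35 mm, y = 0, each a slot 27 mm (x) by 11 mm (y), 31 mm deep. A key is fully home when its grip's shoulder rests on the stand's top (key's grip centre 61 mm above the table).
- pinkey_mid (a point): Not to be used or moved: centre of the grip of the other key, in the other socket; round grey grip of 26 mm diameter, 50 mm high, on a round steel pin of 8 mm diameter.
- water: Bystander, leave alone: water bottle, 64 mm diameter, 210 mm high; origin under its centre.
- tape: Bystander, leave alone: roll of black tape lying flat, 90 mm diameter, 24 mm high; origin under its centre.
- driver: Bystander, leave alone: screwdriver with green handle lying on the table; origin under its middle.
- adapter: Bystander, leave alone: small upright brass connector, 22 mm diameter, 30 mm high; origin under its centre.
- termload: Bystander, leave alone: small upright dark steel connector, 32 mm diameter, 50 mm high; origin under its centre.
- key: The flat-bladed key as a whole; origin at the middle of its blade's tip, z up along the key, x along the blade's width.

How it is judged:
On the way, in this order (a step that is already met when the one before it is completed fails the run):
1. the flat-bladed key has been lifted clear of its socket (height (world z) of key_tip above 0.045 m and contact force between the fingers and key above 1 N), for 0.1 s.
2. the blade is seated in the slot and presses the fastener in until it comes free (horizontal distance between key_tip and face_rest below 0.018 m and contact force between key and unit above 1 N and value of joint plunger above 0.0033 m and z of key_tip in the frame of face_rest below -0.0075 m and value of joint fastener below 0.5 rad), for 0.1 s.
3. the fastener has been turned a quarter turn by the blade in its slot (horizontal distance between key_tip and face_rest below 0.018 m and contact force between key and unit above 1 N and value of joint fastener above 1.42 rad and z of key_tip in the frame of face_rest below -0.0065 m), for 0.1 s.
At the end, for the whole second after the job is handed in: The fastener is turned to its locked place (beyond 1.42 rad) and sprung back up (within 1.5 mm); the flat-bladed key is released and at rest, upright (within 0.12 rad) and fully home (grip centre below 64 mm) in the socket it came from, within 9 mm of where it stood (value of joint fastener above 1.42 rad and value of joint plunger below 0.0015 m and distance of key_mid from where it was at the start of the episode below 0.009 m and angle between key_mid's own z axis and vertical below 0.12 rad and height (world z) of key_mid below 0.064 m and linear speed of key below 0.02 m/s and contact force between the fingers and key below 0.1 N); the robot touches nothing.
It fails at once if the key pressed on the unit with over 30 N (contact force between key and unit above 30 N).
It fails at once if the robot itself touched the unit (contact force between the arm and unit above 1 N).
It fails at once if the fingers touched the unit (contact force between the fingers and unit above 1 N).
It fails at once if a bystander or the other key was disturbed (moved over 15 mm) (distance of any of pinkey_mid, water, tape, driver, adapter, termload from where it was at the start of the episode above 0.015 m).
It also fails if it takes over 72 s, if anything falls off the work surface, if the arm or the gripper's body presses on something with over 40 N, if the wrist force passes 120 N, or if a joint passes its speed limit or range.

## Robot

A 6-joint arm with a two-finger parallel gripper is mounted at the origin on the work surface. World frame = base frame: x ahead of the robot, y to its left, z up, the work surface at z = 0. Lengths are in m, angles in rad, forces in N, time in s.
With the tool pointing down it reaches from about 0.3 to 0.875 m from the base axis. Payload 4.2 kg.
Tool frame: the origin (TCP) lies midway between the tips of the shut fingers; the grasp point (between the pads) lies 19 mm behind it (tcp_to_grasp is the distance from the TCP to the grasp point, in m); z points along the fingers, y is the direction in which the jaws open and shut (so a half turn about z gives the same grasp; the last joint's range is limited). The gripper opens to 85 mm and grips with 20 to 120 N. Pads are 22 mm wide; open, the fingers measure 114 mm over their backs; the gripper's body (76 mm by 85 mm) begins 54 mm behind the grasp point. The pads swing forward as they close: fully open they stand 13 mm farther back than shut.
Start: joints at [1.295, 0.32, 1.565, -0, 1.257, -0.02], TCP at [0.145, 0.556, 0.231] pointing down, gripper open.
Joint ranges: [-3.11, 3.11], [-0.84, 2.01], [0.21, 2.61], [-1.34, 4.49], [0.05, 2.63], [-2.56, 2.56]. Speed limits (rad/s): [2.57, 2.57, 3.14, 3.14, 3.14, 3.14].

## Interface

Orientations are given as a 3x3 rotation matrix whose columns are the frame's x, y, z axes.
In Python, from cell import * gives the robot as it stands.
- The arm moves only by the tool drive_tool, never from a script. Its argument "motion" is a list that holds one entry, the list of rows, each a list of 4 numbers: the shift along the tool's x, y, z in mm, then the turn about the tool's z in rad. A call has 1 to 8 rows; each row is the pose to reach, as a shift and turn from the pose commanded when the call began, along the tool's axes at that moment; what a row does not reach only later rows make up. A row lasts 1/10 s, in which the tool goes at most 50 mm and 8.59 degrees, less where a joint would pass 70% of its speed; a pose out of reach is approached as far as the arm can. A call with a gripper value outside its range is refused whole. "gripper" is the closure, from 0 (fully open) to 1 (shut), set as the call begins (left out, the last holds). The fingers move at their own pace and stop on an object; the grip force is fixed at half the most. Time passes only in rows, so rows that repeat a pose let the fingers close. It gives the time, the measured TCP pose, the force and the opening at its end, in the units of the state.
- read_state(): the state, without advancing time (a new reading comes with each control period).
- camera(name): name is "scene" or "top"; returns (picture, depth): 400x640x3 uint8, red, green, blue; 400x640 float32, m along the optical axis (not along the pixel's ray), 0 where there is no reading.
- camera_model(name): a dict with "mtx" (3x3 intrinsics, pixels), "extrinsics" (4x4, takes a point from world to camera coordinates). Camera axes: x right, y up, looking along -z (the intrinsics and any distortion apply to the point x, -y, -z); pixel columns grow to the right and rows downward; lengths in m; the calibration is good to about 2 mm. A picture is of the moment at which its call begins. camera_model takes no time and is no camera call.
- job_done(): hands the job in, once; it reports no verdict.
The state is a dict: "time_s": time; "joints": joint angles; "dq": joint speeds; "tau": joint torques, N m; "ee_pos": TCP position; "orientation": TCP orientation; "contact_force": force on the tool from outside, world axes, zero at the start; "ft_torque": the same for the moment, N m; "finger_gap": opening from 0.0 (shut) to 1.0 (fully open).
Only numpy, scipy, OpenCV 4.12 (cv2) and the standard library are available. Lean on these libraries where they do the work, as an engineer would, in place of code of your own. Each camera call takes 0.05 s, during which the arm holds its last target. There are 200 camera calls.

## Working session

There is one attempt and no reset: what is moved stays moved. The work goes in short steps, Python scripts to look and compute and a tool call to move; the robot and the scene stay as the last step left them, time stands still between calls to the robot, and variables do not carry over. Pictures are saved under pics/ and viewed, about 8 in all and at most 12, crops included, and the job is handed in when it is done.

Besides the shell and the picture viewer there is one more tool, called as name([rows], argument=value, ...), one row to a line, values as JSON. drive_tool: Moves the arm, as the interface text tells. Its arguments: {"type":"object","properties":{"motion":{"type":"array"},"gripper":{"type":"number"}},"required":["motion"]}

```bash
mkdir -p pics; cat > h.py <<'E'
from cell import *
import numpy as np, cv2
def snap(n,f):
    p,d=camera(n); cv2.imwrite(f,cv2.cvtColor(p,cv2.COLOR_RGB2BGR)); np.save(f[:-4]+'.npy',d); return p,d
def ray(n,u,v):
    m=camera_model(n); K=np.array(m['mtx']); E=np.array(m['extrinsics'])
    c=np.linalg.inv(K)@np.array([u,v,1.]); c=np.array([c[0],-c[1],-c[2]])
    R=E[:3,:3]; return -R.T@E[:3,3], R.T@c
def onz(n,u,v,z):
    o,d=ray(n,u,v); return o+d*(z-o[2])/d[2]
def pts(n,d):
    v,u=np.mgrid[0:400,0:640]; m=camera_model(n); K=np.array(m['mtx']); E=np.array(m['extrinsics'])
    c=np.linalg.inv(K)@np.stack([u.ravel(),v.ravel(),np.ones(u.size)]); c=c*d.ravel()
    c=np.stack([c[0],-c[1],-c[2]]); return (E[:3,:3].T@(c-E[:3,3:])).T.reshape(400,640,3)
E
python3 - <<'E'
from h import *
s=read_state(); print({k:np.round(v,3).tolist() for k,v in s.items()})
for n in('scene','top'):
    m=camera_model(n); print(n,m); snap(n,f'pics/{n}0.png')
E
```

```text
{'time_s': 0.0, 'joints': [1.295, 0.32, 1.566, -0.0, 1.257, -0.02], 'dq': [-0.001, -0.001, -0.001, -0.001, -0.001, 0.001], 'tau': [0.001, -41.553, -23.416, 0.0, 0.008, 0.0], 'ee_pos': [0.145, 0.556, 0.23], 'orientation': [[-0.967, 0.253, -0.0], [0.253, 0.967, -0.002], [-0.0, -0.002, -1.0]], 'contact_force': [-0.393, -0.031, 0.295], 'ft_torque': [0.034, -0.011, 0.022], 'finger_gap': 1.003}
scene {'mtx': array([[475.22869822,   0.        , 311.27302131],
       [  0.        , 475.22869822, 204.24865046],
       [  0.        ,   0.        ,   1.        ]]), 'extrinsics': array([[ 0.7385636 ,  0.6738594 , -0.02091198, -0.33690825],
       [-0.46788489,  0.53465024,  0.70372783,  0.27515007],
       [ 0.48539421, -0.50996336,  0.71016184, -1.50509294],
       [ 0.        ,  0.        ,  0.        ,  1.        ]])}
top {'mtx': array([[454.36915297,   0.        , 310.76666753],
       [  0.        , 454.36915297, 196.6793378 ],
       [  0.        ,   0.        ,   1.        ]]), 'extrinsics': array([[ 0.00607466, -0.99987171, -0.01482085, -0.11134725],
       [ 0.98254136,  0.0032121 ,  0.18601654, -0.58071057],
       [-0.18594507, -0.01569209,  0.98243483, -1.00344989],
       [ 0.        ,  0.        ,  0.        ,  1.        ]])}
```

View pics/scene0.png

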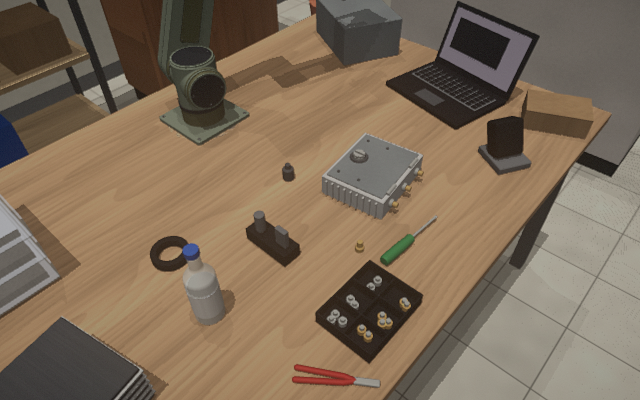

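View pics/top0.png

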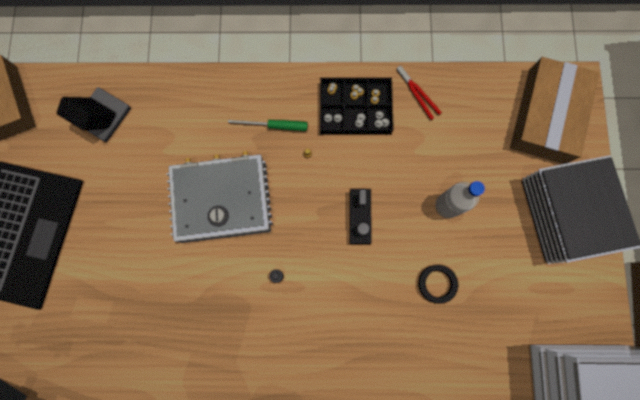

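Scene: stand at scene (272,240), top (360,216); flat key grip near top (362,198), round pin key (362,229). Fastener near top (218,216), slot roughly along world x. The arm is clear of the view.

```bash
python3 - <<'E'
from h import *
P={n:(cv2.imread(f'pics/{n}0.png'),np.load(f'pics/{n}0.npy')) for n in('scene','top')}
c=lambda n,x,y,w,h,k:cv2.resize(P[n][0][y:y+h,x:x+w],None,fx=k,fy=k,interpolation=cv2.INTER_CUBIC)
a=np.hstack([c('top',340,180,40,70,8)[:400],c('top',195,195,47,50,8)])
b=np.hstack([c('scene',240,205,64,64,5)[:300],c('scene',335,135,75,60,5)])
W=min(a.shape[1],b.shape[1]); cv2.imwrite('pics/crops.png',np.vstack([a[:300,:W],b[:300,:W]]) if 0 else np.vstack([cv2.copyMakeBorder(a,0,0,0,700-a.shape[1] if a.shape[1]<700 else 0,0)[:400,:700][:300*2],b[:200+100,:][:, :700] if b.shape[1]>=700 else cv2.copyMakeBorder(b,0,0,0,700-b.shape[1],0)])[:600] if 0 else a)
cv2.imwrite('pics/crops2.png',b)
for n in P:
    X=pts(n,P[n][1])
    for nm,z0,z1 in (('grip',.078,.095),('fast',.0745,.085)):
        m=(X[...,2]>z0)&(X[...,2]<z1)&(X[...,0]>.3)&(X[...,0]<.9)&(abs(X[...,1])<.4)
        k,L,S,C=cv2.connectedComponentsWithStats(m.astype(np.uint8),connectivity=8)
        for i in range(1,k):
            if S[i,4]>8: 
                q=X[L==i]; print(n,nm,S[i],C[i].round(1),np.median(q,0).round(4),np.ptp(q,axis=0).round(3))
E
```

```text
scene grip [490 129  14  12  85] [496.3 134.7] [0.7714 0.3925 0.0862] [0.039 0.018 0.016]
scene grip [254 211  11  10  94] [259.  215.3] [ 0.5069 -0.2298  0.0851] [0.025 0.026 0.011]
scene grip [275 225  14  12  95] [281.2 230.8] [ 0.5784 -0.2296  0.0851] [0.034 0.017 0.011]
scene fast [489 132  15  10  56] [496.2 137.3] [0.7735 0.3916 0.0788] [0.042 0.018 0.01 ]
scene fast [353 149  13  10  70] [359.  153.3] [0.5363 0.1003 0.0774] [0.033 0.032 0.006]
scene fast [254 211  11  12  50] [258.9 217.4] [ 0.5105 -0.2334  0.0824] [0.024 0.022 0.01 ]
scene fast [275 229  14   9  50] [281.7 233.3] [ 0.5825 -0.2333  0.0807] [0.031 0.015 0.01 ]
top grip [ 93 109   9  12  57] [ 97.3 114.6] [0.7706 0.3944 0.0847] [0.032 0.011 0.016]
top grip [359 190   7  15  97] [362.  196.7] [ 0.5749 -0.2245  0.0849] [0.031 0.014 0.011]
top grip [211 210   4   5  10] [212.2 211.9] [0.5404 0.114  0.0792] [0.01  0.007 0.003]
top grip [218 216   4   5  10] [219.4 217.5] [0.5287 0.0971 0.0793] [0.009 0.007 0.006]
top grip [357 223  12  12 106] [362.6 228.1] [ 0.5045 -0.2253  0.0856] [0.024 0.025 0.011]
top fast [ 95 109   8  13  44] [ 99.  114.5] [0.7731 0.3933 0.08  ] [0.031 0.012 0.01 ]
top fast [359 190   7  15  45] [361.8 198.3] [ 0.5704 -0.2246  0.0836] [0.031 0.014 0.009]
top fast [210 208  14  14 111] [216.5 214.7] [0.534  0.1039 0.0773] [0.03  0.03  0.009]
top fast [357 224  12  11  46] [361.9 229.5] [ 0.5007 -0.2236  0.0834] [0.022 0.025 0.01 ]
```

View pics/crops.png

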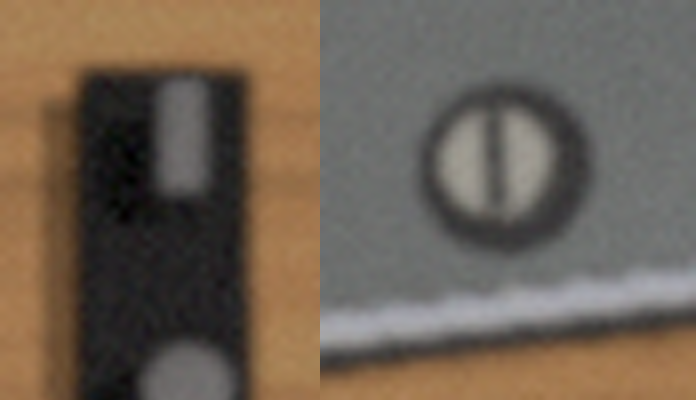

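View pics/crops2.png

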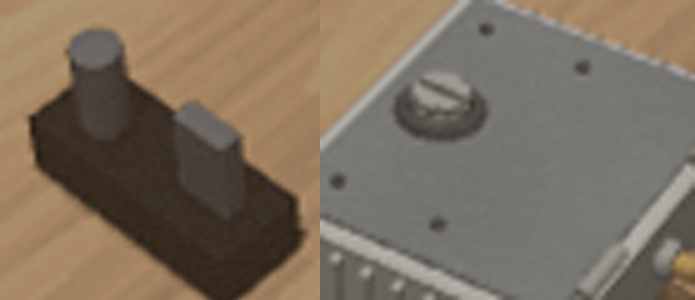

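Crops: flat grip's top is upright (long side along world x), stand is nearly axis-aligned; slot is along about world x, at top pixel ≈(216.5,215). Now sub-pixel colour measures in both views.

```bash
python3 - <<'E'
from h import *
P={n:(cv2.imread(f'pics/{n}0.png'),np.load(f'pics/{n}0.npy')) for n in('scene','top')}
def rect(p): 
    (c,(w,h),a)=cv2.minAreaRect((p*1e4).astype(np.float32)); return np.round(np.array(c)/1e4,4),round(w/1e4,4),round(h/1e4,4),round(a,1)
for n in P:
    g=cv2.cvtColor(P[n][0],cv2.COLOR_BGR2GRAY).astype(int); X=pts(n,P[n][1])
    box={'top':[(352,183,22,26),(204,203,28,28)],'scene':[(270,218,24,30),(345,142,28,24)]}[n]
    for nm,(x,y,w,h),z in zip(('key','fast'),box,(.086,.078)):
        s=g[y:y+h,x:x+w]; Z=X[y:y+h,x:x+w,2]
        m=(Z>z-.004) if nm=='key' else (s>145)
        if nm=='key' : m&=(s>75)
        v,u=np.nonzero(m); wq=np.array([onz(n,a+x,b+y,z)[:2] for a,b in zip(u,v)])
        print(n,nm,len(u),(u.mean()+x).round(2),(v.mean()+y).round(2),'mean',wq.mean(0).round(4),'rect',rect(wq))
        if nm=='fast':
            hull=cv2.convexHull(np.stack([u,v],1).astype(np.int32)); mm=np.zeros(s.shape,np.uint8); cv2.fillConvexPoly(mm,hull,1)
            v,u=np.nonzero((mm>0)); f=np.array([onz(n,a+x,b+y,z)[:2] for a,b in zip(u,v)]); wt=np.clip(150-s[v,u],0,None).astype(float)
            c=(f*wt[:,None]).sum(0)/wt.sum(); C=(f-c).T@((f-c)*wt[:,None]); e,V=np.linalg.eigh(C); print('  disc',f.mean(0).round(4),'slot c',c.round(4),'dir',V[:,1].round(3),np.sqrt(e/wt.sum()).round(4))
    q=X[(X[...,2]>.061)&(X[...,2]<.068)&(X[...,0]>.4)&(X[...,0]<.8)&(X[...,1]>-.05)&(X[...,1]<.3)][:,:2]; print(n,'unit',rect(q))
    q=X[(X[...,2]>.031)&(X[...,2]<.040)&(X[...,0]>.4)&(X[...,0]<.7)&(X[...,1]>-.3)&(X[...,1]<-.15)][:,:2]; print(n,'stand',rect(q))
E
```

```text
scene key 69 281.39 229.72 mean [ 0.5772 -0.2277] rect (array([ 0.5695, -0.2255]), 0.0189, 0.0486, 74.5)
scene fast 93 352.25 148.23 mean [0.5089 0.1053] rect (array([0.5138, 0.1084]), 0.0496, 0.0548, 39.5)
  disc [0.514  0.1048] slot c [0.5197 0.1022] dir [-0.276  0.961] [0.0096 0.0146]
scene unit (array([0.5818, 0.1034]), 0.1763, 0.2185, 7.4)
scene stand (array([ 0.5419, -0.2278]), 0.0537, 0.1313, 88.8)
top key 77 362.51 196.48 mean [ 0.576  -0.2256] rect (array([ 0.5759, -0.2256]), 0.0113, 0.0299, 89.2)
top fast 42 218.4 216.57 mean [0.5302 0.0995] rect (array([0.5226, 0.0895]), 0.0591, 0.023, 52.4)
  disc [0.5231 0.0945] slot c [0.5202 0.092 ] dir [-0.719 -0.695] [0.0051 0.012 ]
top unit (array([0.5796, 0.1078]), 0.1774, 0.2176, 7.5)
top stand (array([ 0.5415, -0.225 ]), 0.0494, 0.1309, 89.5)
```

```bash
python3 - <<'E'
from h import *
for n,(x,y,w,h),t in (('top',(207,205,20,20),0),('scene',(350,146,20,16),0)):
    im=cv2.imread(f'pics/{n}0.png'); k=8
    b=cv2.resize(cv2.cvtColor(im,cv2.COLOR_BGR2GRAY)[y:y+h,x:x+w],None,fx=k,fy=k,interpolation=cv2.INTER_CUBIC)
    t,_=cv2.threshold(b,0,255,cv2.THRESH_OTSU); t=130 if t<100 else t
    X=pts(n,np.load(f'pics/{n}0.npy'))[y:y+h,x:x+w,2]; zz=cv2.resize(X,None,fx=k,fy=k)
    m=((b>t)&(zz>.073)).astype(np.uint8) 
    hull=cv2.convexHull(cv2.findNonZero(m)); mm=np.zeros_like(m); cv2.fillConvexPoly(mm,hull,1); ins=cv2.erode(mm,np.ones((9,9)))
    def W(u,v): return onz(n,x+(u+.5)/k-.5,y+(v+.5)/k-.5,.078)[:2]
    v,u=np.nonzero(mm); f=np.array([W(a,c) for a,c in zip(u,v)]); print(n,'thr',t,'disc',f.mean(0).round(4),np.ptp(f,axis=0).round(4))
    v,u=np.nonzero(ins); f=np.array([W(a,c) for a,c in zip(u,v)]); g=b[v,u].astype(float); wt=np.clip(np.median(g)-15-g,0,None)
    c=(f*wt[:,None]).sum(0)/wt.sum(); e,V=np.linalg.eigh((f-c).T@((f-c)*wt[:,None])); d=V[:,1]*np.sign(V[0,1]); print(' slot',c.round(4),'yaw deg',np.degrees(np.arctan2(d[1],d[0])).round(1),np.sqrt(e/wt.sum()).round(4))
# TCP visible info
E
```

```text
Traceback (most recent call last):
  File "h.py", line 10, in onz
    o,d=ray(n,u,v); return o+d*(z-o[2])/d[2]
        ~~~^^^^^^^
  File "h.py", line 6, in ray
    m=camera_model(n); K=np.array(m['mtx']); E=np.array(m['extrinsics'])
ValueError: time passes only in moves, steps and waits
```

```bash
cat > h.py <<'E'
from cell import *
import numpy as np, cv2, pickle, os
if not os.path.exists('cam.pkl'): pickle.dump({n:{k:np.array(v) for k,v in camera_model(n).items()} for n in('scene','top')},open('cam.pkl','wb'))
CAM=pickle.load(open('cam.pkl','rb'))
def snap(n,f):
    p,d=camera(n); cv2.imwrite(f,cv2.cvtColor(p,cv2.COLOR_RGB2BGR)); np.save(f[:-4]+'.npy',d); return p,d
def dirs(n,u,v):
    K,E=CAM[n]['mtx'],CAM[n]['extrinsics']
    c=np.linalg.inv(K)@np.stack([np.ravel(u),np.ravel(v),np.ones(np.size(u))]); R=E[:3,:3]
    return -R.T@E[:3,3], (R.T@(c*np.array([[1],[-1],[-1]]))).T
def onz(n,u,v,z):
    o,d=dirs(n,u,v); return o+d*((z-o[2])/d[:,2])[:,None]
def pts(n,d):
    v,u=np.mgrid[0:400,0:640]; o,r=dirs(n,u,v); return (o+r*d.ravel()[:,None]).reshape(400,640,3)
E
cat > fast.py <<'E'
from h import *
def fast(n,pre,box):
    x,y,w,h=box; k=8; im=cv2.imread(pre+'.png')
    b=cv2.resize(cv2.cvtColor(im,cv2.COLOR_BGR2GRAY)[y:y+h,x:x+w],None,fx=k,fy=k,interpolation=cv2.INTER_CUBIC)
    t,_=cv2.threshold(b,0,255,cv2.THRESH_OTSU)
    zz=cv2.resize(pts(n,np.load(pre+'.npy'))[y:y+h,x:x+w,2],None,fx=k,fy=k)
    m=((b>t)&(zz>.072)).astype(np.uint8)
    hull=cv2.convexHull(cv2.findNonZero(m)); mm=np.zeros_like(m); cv2.fillConvexPoly(mm,hull,1); ins=cv2.erode(mm,np.ones((9,9)))
    W=lambda u,v: onz(n,x+(u+.5)/k-.5,y+(v+.5)/k-.5,.078)[:,:2]
    v,u=np.nonzero(mm); f=W(u,v); print(n,'thr',t,'disc',f.mean(0).round(4),np.ptp(f,axis=0).round(4))
    v,u=np.nonzero(ins); f=W(u,v); g=b[v,u].astype(float); wt=np.clip(np.median(g)-15-g,0,None)
    c=(f*wt[:,None]).sum(0)/wt.sum(); e,V=np.linalg.eigh((f-c).T@((f-c)*wt[:,None])); d=V[:,1]*np.sign(V[0,1]); print(' slot',c.round(4),'yaw deg',np.degrees(np.arctan2(d[1],d[0])).round(1),np.sqrt(e/wt.sum()).round(4))
if __name__=='__main__':
    fast('top','pics/top0',(208,206,18,18)); fast('scene','pics/scene0',(351,147,18,14))
E
python3 fast.py
```

```text
top thr 105.0 disc [0.5342 0.104 ] [0.0291 0.0316]
 slot [0.5343 0.1043] yaw deg 5.3 [0.0016 0.0077]
scene thr 105.0 disc [0.5352 0.0996] [0.0329 0.0357]
 slot [0.5377 0.0968] yaw deg -46.4 [0.0056 0.0087]
```

```bash
cat > go.py <<'E'
from h import *; import sys
t=np.array([float(a) for a in sys.argv[1:4]]); yaw=float(sys.argv[4])
s=read_state(); R=np.array(s['orientation']); y=R[:,1]; cy=np.degrees(np.arctan2(y[1],y[0]))
print('t',s['time_s'],'pos',np.round(s['ee_pos'],4),'yaw',cy.round(2),'F',np.round(s['contact_force'],2),'gap',s['finger_gap'],'j',np.round(s['joints'],2))
print('shift mm',(R.T@(t-np.array(s['ee_pos']))*1000).round(1),'turn',np.radians(cy-yaw).round(4))
E
python3 go.py 0.5765 -0.2267 0.23 89.2
```

```text
t 0.1 pos [0.1454 0.5559 0.2306] yaw 75.34 F [-0.26 -0.32 -0.86] gap 1.0027271486294116 j [ 1.3   0.32  1.57  0.    1.26 -0.02]
shift mm [-615.1 -648.     1.6] turn -0.2418
```

drive_tool([
  [[-30,-32,0,-0.03],[-60,-64,0,-0.06],[-90,-96,0,-0.09],[-120,-128,0,-0.12],[-150,-160,0,-0.15],[-180,-192,0,-0.18],[-210,-224,0,-0.21],[-240,-253,0,-0.24]],
], gripper=0.0)

```text
time_s: 0.9
ee_pos: [0.3138, 0.2489, 0.2312]
orientation: [[-1.0, 0.014, -0.0], [0.014, 1.0, -0.0], [0.0, -0.0, -1.0]]
contact_force: [0.1, 0.0, -0.1]
finger_gap: 1.002
```

```bash
python3 go.py 0.5765 -0.2267 0.23 89.2
```

```text
t 0.9 pos [0.3138 0.2489 0.2312] yaw 89.18 F [ 0.12  0.01 -0.05] gap 1.0019617031584296 j [ 0.64  0.04  1.92 -0.    1.18 -0.91]
shift mm [-269.5 -471.8    1.2] turn -0.0003
```

drive_tool([
  [[-22,-38,0,0],[-44,-76,0,0],[-66,-115,0,0],[-88,-154,0,0],[-110,-192,0,0],[-132,-231,0,0],[-154,-270,0,0],[-176,-308,0,0]],
])

```text
time_s: 1.7
ee_pos: [0.4851, -0.0618, 0.231]
orientation: [[-1.0, 0.016, -0.0], [0.016, 1.0, 0.0], [0.0, 0.0, -1.0]]
contact_force: [0.1, 0.1, -0.7]
finger_gap: 1.002
```

drive_tool([
  [[-22,-38,0,0],[-44,-76,0,0],[-66,-115,10,0],[-88,-152,30,0],[-93,-163,50,0],[-93,-163,70,0],[-93,-163,70,0],[-93,-163,70,0]],
])

```text
time_s: 2.5
ee_pos: [0.575, -0.2242, 0.1611]
orientation: [[-1.0, 0.016, -0.001], [0.016, 1.0, 0.001], [0.001, 0.001, -1.0]]
contact_force: [-0.1, 0.4, 0.6]
finger_gap: 0.996
```

```bash
python3 go.py 0.5765 -0.2267 0.046 89.2; python3 - <<'E'
from h import *
snap('scene','pics/s1.png'); snap('top','pics/t1.png')
a=cv2.imread('pics/s1.png')[160:280,210:350]; cv2.imwrite('pics/s1c.png',cv2.resize(a,None,fx=5,fy=5,interpolation=cv2.INTER_CUBIC))
E
```

```text
t 2.5 pos [ 0.575  -0.2242  0.1611] yaw 89.1 F [-0.1   0.36  0.63] gap 0.9964800459632804 j [-0.39  0.43  1.57  0.    1.14 -1.95]
shift mm [ -1.6  -2.5 115.1] turn -0.0018
```

View pics/s1c.png

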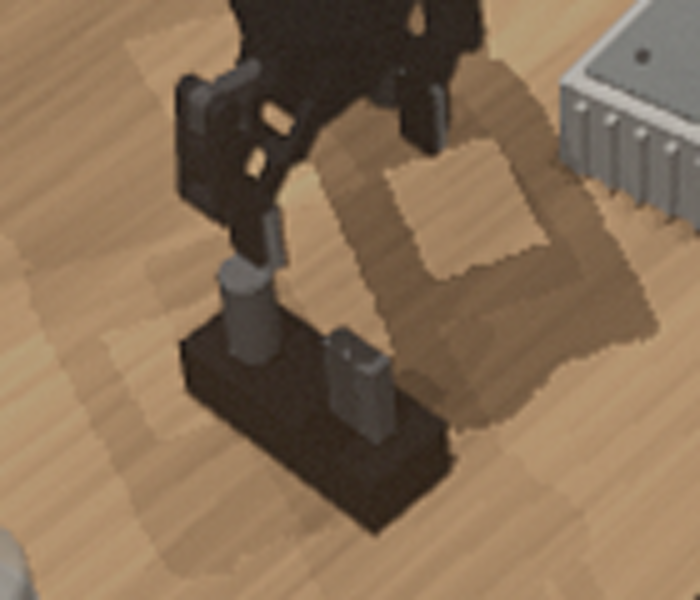

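The gripper straddles the key (crop ~(360,380)); alignment is consistent with the measurement. Descend and close.

drive_tool([
  [[-1.5,-2.5,30,0],[-1.5,-2.5,60,0],[-1.5,-2.5,85,0],[-1.5,-2.5,100,0],[-1.5,-2.5,110,0],[-1.5,-2.5,114,0],[-1.5,-2.5,114,0]],
])

```text
time_s: 3.3
ee_pos: [0.5771, -0.2268, 0.0479]
orientation: [[-1.0, 0.015, 0.001], [0.015, 1.0, -0.0], [-0.001, -0.0, -1.0]]
contact_force: [0.2, -0.9, 0.1]
finger_gap: 0.999
```

drive_tool([
  [[0,0,0,0],[0,0,0,0],[0,0,0,0],[0,0,0,0],[0,0,0,0],[0,0,0,0],[0,0,0,0],[0,0,0,0]],
], gripper=1.0)

```text
time_s: 4.1
ee_pos: [0.5768, -0.227, 0.0476]
orientation: [[-1.0, 0.016, 0.001], [0.016, 1.0, -0.0], [-0.001, -0.0, -1.0]]
contact_force: [-0.5, -0.5, 2.9]
finger_gap: 0.152
```

```bash
python3 go.py 0.5765 -0.2267 0.046 89.2
```

```text
t 4.1 pos [ 0.5768 -0.227   0.0476] yaw 89.09 F [-0.5  -0.49  2.93] gap 0.15195296348887297 j [-0.39  0.55  1.69  0.    0.9  -1.95]
shift mm [0.3 0.3 1.6] turn -0.0019
```

drive_tool([
  [[0,0,-10,0],[0,0,-30,0],[0,0,-65,0],[0,0,-100,0],[0,0,-115,0],[0,0,-115,0],[0,0,-115,0]],
])

```text
time_s: 4.8
ee_pos: [0.5762, -0.2267, 0.1618]
orientation: [[-1.0, 0.016, -0.001], [0.016, 1.0, 0.0], [0.001, 0.0, -1.0]]
contact_force: [-0.1, 0.7, -1.2]
finger_gap: 0.156
```

```bash
python3 go.py 0.535 0.1018 0.163 96
```

```text
t 4.8 pos [ 0.5762 -0.2267  0.1618] yaw 89.1 F [-0.09  0.67 -1.17] gap 0.1561929446265234 j [-0.39  0.44  1.56  0.    1.14 -1.95]
shift mm [ 46.3 327.8  -1. ] turn -0.1205
```

drive_tool([
  [[6,40,0,-0.015],[12,82,0,-0.03],[18,125,0,-0.045],[24,168,0,-0.06],[30,211,0,-0.075],[36,254,0,-0.09],[42,297,0,-0.105],[46,328,0,-0.12]],
])

```text
time_s: 5.6
ee_pos: [0.534, 0.104, 0.1604]
orientation: [[-0.994, -0.106, -0.004], [-0.106, 0.994, -0.0], [0.004, 0.0, -1.0]]
contact_force: [0.4, -0.4, -0.3]
finger_gap: 0.16
```

drive_tool([
  [[0,0,10,0],[0,0,22,0],[0,0,30,0],[0,0,30,0],[0,0,30,0]],
])

```text
time_s: 6.1
ee_pos: [0.5358, 0.1007, 0.1318]
orientation: [[-0.995, -0.102, -0.001], [-0.102, 0.995, -0.0], [0.001, -0.0, -1.0]]
contact_force: [0.6, 0.3, -0.5]
finger_gap: 0.153
```

```bash
python3 go.py 0.535 0.1018 0.133 96; python3 - <<'E'
from h import *
snap('scene','pics/s2.png')
print(dirs('scene',[0],[0])[0])
a=cv2.imread('pics/s2.png')[100:190,305:415]; cv2.imwrite('pics/s2c.png',cv2.resize(a,None,fx=6.5,fy=6.5,interpolation=cv2.INTER_CUBIC))
E
```

```text
t 6.1 pos [0.5358 0.1007 0.1318] yaw 95.87 F [ 0.56  0.25 -0.48] gap 0.15335675460673623 j [ 0.16  0.36  1.78 -0.    1.01 -1.51]
shift mm [ 0.7  1.2 -1.2] turn -0.0022
[ 1.10813012 -0.68762251  0.86818339]
```

View pics/s2c.png

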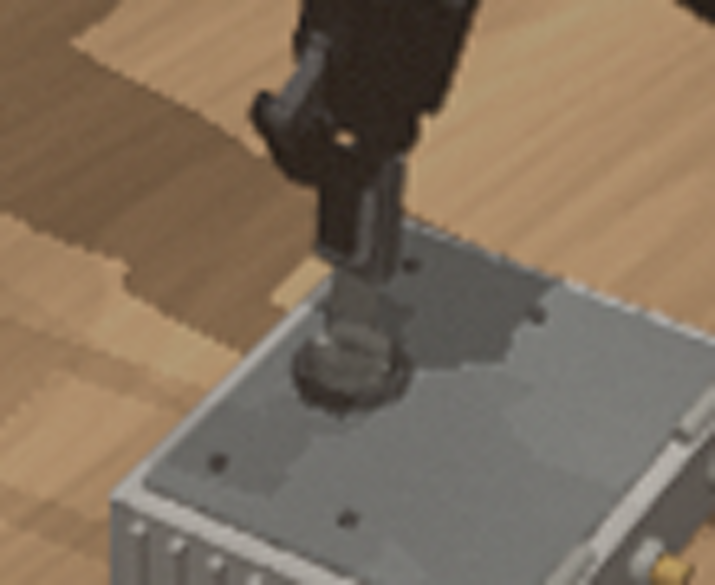

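Key upright over the fastener (crop ~(350,340)), no obvious offset. Continue by feel.

drive_tool([
  [[0.5,1,6,0],[0.5,1,11,0],[0.5,1,13,0],[0.5,1,14,0],[0.5,1,14,0],[0.5,1,14,0]],
])

```text
time_s: 6.75
ee_pos: [0.5353, 0.1028, 0.1184]
orientation: [[-0.995, -0.104, 0.0], [-0.104, 0.995, 0.0], [-0.0, 0.0, -1.0]]
contact_force: [0.7, 0.1, -0.9]
finger_gap: 0.155
```

drive_tool([
  [[0,0,1,0],[0,0,1,0],[0,0,1,0]],
])

```text
time_s: 7.05
ee_pos: [0.5353, 0.1028, 0.1173]
orientation: [[-0.995, -0.104, 0.0], [-0.104, 0.995, 0.0], [-0.0, 0.0, -1.0]]
contact_force: [0.0, 0.2, -0.2]
finger_gap: 0.154
```

drive_tool([
  [[0,0,1,0],[0,0,1,0],[0,0,1,0]],
])

```text
time_s: 7.35
ee_pos: [0.5352, 0.1027, 0.1163]
orientation: [[-0.995, -0.104, -0.0], [-0.104, 0.995, 0.0], [0.0, 0.0, -1.0]]
contact_force: [-0.1, 0.4, -0.6]
finger_gap: 0.152
```

drive_tool([
  [[0,0,0.7,0],[0,0,0.7,0],[0,0,0.7,0]],
])

```text
time_s: 7.65
ee_pos: [0.5352, 0.1027, 0.1156]
orientation: [[-0.995, -0.104, -0.0], [-0.104, 0.995, 0.0], [0.0, 0.0, -1.0]]
contact_force: [-0.6, 0.7, -0.5]
finger_gap: 0.156
```

drive_tool([
  [[0,0,0.7,0],[0,0,0.7,0],[0,0,0.7,0]],
])

```text
time_s: 7.95
ee_pos: [0.5352, 0.1027, 0.1149]
orientation: [[-0.995, -0.104, 0.0], [-0.104, 0.995, 0.0], [-0.0, 0.0, -1.0]]
contact_force: [0.5, -0.2, -1.1]
finger_gap: 0.155
```

drive_tool([
  [[0,0,0.5,0],[0,0,0.5,0],[0,0,0.5,0]],
])

```text
time_s: 8.25
ee_pos: [0.5352, 0.1027, 0.1144]
orientation: [[-0.995, -0.104, 0.0], [-0.104, 0.995, 0.0], [-0.0, 0.0, -1.0]]
contact_force: [0.1, 1.0, -0.8]
finger_gap: 0.157
```

drive_tool([
  [[0,0,0.7,0],[0,0,0.7,0],[0,0,0.7,0]],
])

```text
time_s: 8.55
ee_pos: [0.5352, 0.1027, 0.1137]
orientation: [[-0.995, -0.104, -0.0], [-0.104, 0.995, 0.0], [0.0, 0.0, -1.0]]
contact_force: [0.4, 0.4, -0.0]
finger_gap: 0.158
```

drive_tool([
  [[0,0,0.7,0],[0,0,0.7,0],[0,0,0.7,0]],
])

```text
time_s: 8.85
ee_pos: [0.5352, 0.1028, 0.113]
orientation: [[-0.995, -0.104, 0.0], [-0.104, 0.995, 0.0], [-0.0, 0.0, -1.0]]
contact_force: [1.0, 0.7, -1.2]
finger_gap: 0.155
```

drive_tool([
  [[0,0,0.7,0],[0,0,0.7,0],[0,0,0.7,0]],
])

```text
time_s: 9.15
ee_pos: [0.5352, 0.1027, 0.1123]
orientation: [[-0.995, -0.104, -0.0], [-0.104, 0.995, 0.0], [0.0, 0.0, -1.0]]
contact_force: [0.2, 0.6, -1.1]
finger_gap: 0.152
```

drive_tool([
  [[0,0,0.7,0],[0,0,0.7,0],[0,0,0.7,0]],
])

```text
time_s: 9.45
ee_pos: [0.5352, 0.1027, 0.1116]
orientation: [[-0.995, -0.104, -0.0], [-0.104, 0.995, 0.0], [-0.0, 0.0, -1.0]]
contact_force: [-0.9, 0.1, -0.5]
finger_gap: 0.16
```

In the slot, it seems (tip ~4 mm below the face, no force). Press until the force shows.

drive_tool([
  [[0,0,0.7,0],[0,0,0.7,0],[0,0,0.7,0]],
])

```text
time_s: 9.75
ee_pos: [0.5352, 0.1027, 0.1109]
orientation: [[-0.995, -0.104, -0.0], [-0.104, 0.995, 0.0], [0.0, 0.0, -1.0]]
contact_force: [0.7, 0.2, -0.9]
finger_gap: 0.156
```

drive_tool([
  [[0,0,0.7,0],[0,0,0.7,0],[0,0,0.7,0]],
])

```text
time_s: 10.05
ee_pos: [0.5353, 0.1028, 0.1105]
orientation: [[-0.995, -0.104, 0.0], [-0.104, 0.995, 0.0], [-0.0, 0.0, -1.0]]
contact_force: [-1.9, 0.1, 1.2]
finger_gap: 0.158
```

drive_tool([
  [[0,0,0.7,0],[0,0,0.7,0],[0,0,0.7,0]],
])

```text
time_s: 10.35
ee_pos: [0.5354, 0.1028, 0.1098]
orientation: [[-0.995, -0.104, 0.001], [-0.104, 0.995, 0.0], [-0.001, 0.0, -1.0]]
contact_force: [-0.7, -0.0, 4.2]
finger_gap: 0.158
```

Floor contact at TCP 0.1106, exactly as predicted for a seated blade. Press in about 4 mm more.

drive_tool([
  [[0,0,1,0],[0,0,1.5,0],[0,0,2,0],[0,0,2,0]],
])

```text
time_s: 10.75
ee_pos: [0.5354, 0.1028, 0.1078]
orientation: [[-0.995, -0.104, 0.001], [-0.104, 0.995, 0.0], [-0.001, 0.0, -1.0]]
contact_force: [-1.0, -0.2, 6.0]
finger_gap: 0.155
```

drive_tool([
  [[0,0,0.5,0],[0,0,1,0],[0,0,1.5,0],[0,0,1.5,0],[0,0,1.5,0]],
])

```text
time_s: 11.25
ee_pos: [0.5354, 0.1028, 0.1065]
orientation: [[-0.995, -0.104, 0.001], [-0.104, 0.995, 0.0], [-0.001, 0.0, -1.0]]
contact_force: [-1.7, 0.0, 7.0]
finger_gap: 0.153
```

```bash
python3 go.py 0.535 0.1028 0.106 96
```

```text
t 11.25 pos [0.5354 0.1028 0.1065] yaw 95.97 F [-1.68  0.05  7.02] gap 0.15285188617825066 j [ 0.17  0.38  1.81  0.    0.95 -1.51]
shift mm [0.4 0.1 0.5] turn -0.0005
```

drive_tool([
  [[0,0,0.4,0],[0,0,0.8,0],[0,0,0.8,0],[0,0,0.8,0]],
])

```text
time_s: 11.65
ee_pos: [0.5354, 0.1028, 0.1059]
orientation: [[-0.995, -0.104, 0.001], [-0.104, 0.995, 0.0], [-0.001, 0.0, -1.0]]
contact_force: [-0.6, -0.2, 8.4]
finger_gap: 0.154
```

```bash
python3 go.py 0.535 0.1028 0.106 96
```

```text
t 11.65 pos [0.5354 0.1028 0.1059] yaw 95.97 F [-0.58 -0.17  8.39] gap 0.1540070854265445 j [ 0.17  0.38  1.81  0.    0.94 -1.51]
shift mm [ 0.4  0.1 -0.1] turn -0.0005
```

drive_tool([
  [[0,0,0,0.05],[0,0,0,0.1],[0,0,0,0.15],[0,0,0,0.2],[0,0,0,0.25],[0,0,0,0.3],[0,0,0,0.3]],
])

```text
time_s: 12.35
ee_pos: [0.5361, 0.1026, 0.1061]
orientation: [[-0.981, 0.195, 0.002], [0.195, 0.981, -0.0], [-0.002, 0.0, -1.0]]
contact_force: [-0.1, -1.0, 7.7]
finger_gap: 0.161
```

```bash
python3 go.py 0.535 0.1028 0.106 96; python3 -c "
from cell import *;print(read_state()['ft_torque'])"
```

```text
t 12.35 pos [0.5361 0.1026 0.1061] yaw 78.75 F [-0.14 -1.01  7.69] gap 0.16124529894316217 j [ 0.17  0.38  1.81 -0.    0.94 -1.21]
shift mm [ 1.1 -0.   0.1] turn -0.301
[-0.18971925  0.16619517  0.06598041]
```

Torque about z ≈ 0.066 N·m matches the fastener's friction, so it is turning freely. Continue.

drive_tool([
  [[0,0,0,0.07],[0,0,0,0.14],[0,0,0,0.21],[0,0,0,0.28],[0,0,0,0.35],[0,0,0,0.42],[0,0,0,0.48],[0,0,0,0.48]],
])

```text
time_s: 13.15
ee_pos: [0.5358, 0.1021, 0.1059]
orientation: [[-0.78, 0.626, 0.002], [0.626, 0.78, -0.001], [-0.002, 0.0, -1.0]]
contact_force: [-1.1, -2.4, 7.7]
finger_gap: 0.152
```

```bash
python3 go.py 0.5353 0.1028 0.1059 96; python3 -c "
from cell import *;print(read_state()['ft_torque'])"
```

```text
t 13.15 pos [0.5358 0.1021 0.1059] yaw 51.27 F [-1.07 -2.4   7.73] gap 0.15181198572946092 j [ 0.17  0.38  1.81 -0.    0.94 -0.73]
shift mm [0.8 0.2 0. ] turn -0.7808
[-0.53447494  0.17060928  0.06170939]
```

drive_tool([
  [[0,0,0,0.07],[0,0,0,0.14],[0,0,0,0.21],[0,0,0,0.28],[0,0,0,0.35],[0,0,0,0.42],[0,0,0,0.48],[0,0,0,0.48]],
])

```text
time_s: 13.95
ee_pos: [0.5353, 0.1017, 0.1058]
orientation: [[-0.403, 0.915, 0.0], [0.915, 0.403, -0.002], [-0.002, -0.0, -1.0]]
contact_force: [-1.4, -3.5, 8.4]
finger_gap: 0.152
```

```bash
python3 go.py 0.5353 0.1028 0.1059 96; python3 -c "
from cell import *;print(read_state()['ft_torque'])"
```

```text
t 13.95 pos [0.5353 0.1017 0.1058] yaw 23.77 F [-1.43 -3.53  8.39] gap 0.15244848300468547 j [ 0.17  0.38  1.81 -0.    0.94 -0.25]
shift mm [ 1.   0.4 -0.1] turn -1.2606
[-0.75271423  0.43796271 -0.03003348]
```

drive_tool([
  [[0,0,0,0.07],[0,0,0,0.14],[0,0,0,0.21],[0,0,0,0.28],[0,0,0,0.34],[0,0,0,0.38],[0,0,0,0.38],[0,0,0,0.38]],
])

```text
time_s: 14.75
ee_pos: [0.5348, 0.1016, 0.1057]
orientation: [[-0.036, 0.999, -0.001], [0.999, 0.036, -0.002], [-0.002, -0.001, -1.0]]
contact_force: [-2.2, -3.6, 8.1]
finger_gap: 0.154
```

```bash
python3 go.py 0.5353 0.1028 0.1059 96; python3 -c "
from cell import *;print(read_state()['ft_torque'])"
```

```text
t 14.75 pos [0.5348 0.1016 0.1057] yaw 2.05 F [-2.21 -3.56  8.12] gap 0.15360841204407108 j [ 0.17  0.38  1.81 -0.    0.94  0.13]
shift mm [ 1.2  0.5 -0.2] turn -1.6397
[-0.81846651  0.4606939   0.00488965]
```

Yaw 2° means the slot is ~1.6 rad round. Ease up, letting the spring follow.

drive_tool([
  [[0,0,-1,0],[0,0,-2,0],[0,0,-3,0],[0,0,-4,0],[0,0,-4,0]],
])

```text
time_s: 15.25
ee_pos: [0.5349, 0.1017, 0.1092]
orientation: [[-0.036, 0.999, -0.001], [0.999, 0.036, -0.002], [-0.002, -0.001, -1.0]]
contact_force: [-1.6, -3.4, 5.2]
finger_gap: 0.154
```

drive_tool([
  [[0,0,-1,0],[0,0,-2,0],[0,0,-2,0]],
])

```text
time_s: 15.55
ee_pos: [0.5346, 0.1028, 0.1106]
orientation: [[-0.035, 0.999, -0.002], [0.999, 0.035, 0.0], [0.0, -0.002, -1.0]]
contact_force: [-1.9, -2.4, 0.6]
finger_gap: 0.156
```

drive_tool([
  [[0,0,-2,0],[0,0,-5,0],[0,0,-10,0],[0,0,-20,0],[0,0,-40,0],[0,0,-60,0],[0,0,-60,0]],
])

```text
time_s: 16.25
ee_pos: [0.5377, 0.1033, 0.1749]
orientation: [[-0.035, 0.999, 0.008], [0.999, 0.035, 0.002], [0.001, 0.008, -1.0]]
contact_force: [1.1, -0.1, -0.7]
finger_gap: 0.154
```

```bash
python3 go.py 0.535 -0.1 0.166 89.1; python3 - <<'E'
from h import *
snap('scene','pics/s3.png')
a=cv2.imread('pics/s3.png')[80:190,300:420]; cv2.imwrite('pics/s3c.png',cv2.resize(a,None,fx=5,fy=5,interpolation=cv2.INTER_CUBIC))
E
```

```text
t 16.25 pos [0.5377 0.1033 0.1749] yaw 2.0 F [ 1.06 -0.05 -0.67] gap 0.15369866300164428 j [0.17 0.32 1.72 0.   1.1  0.13]
shift mm [-203.1   -9.8    8.5] turn -1.5201
```

View pics/s3c.png

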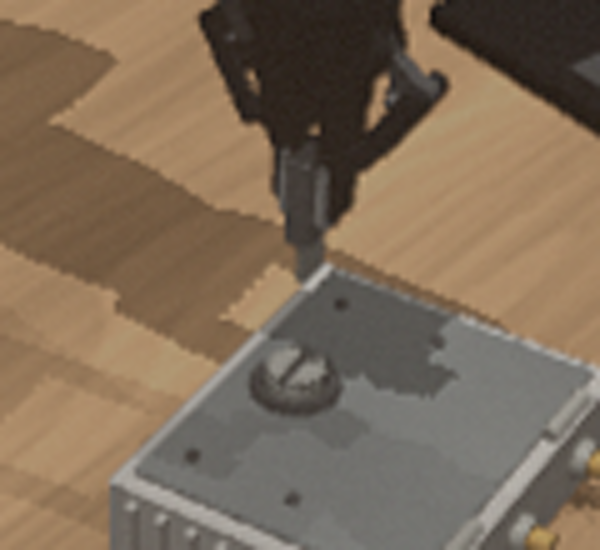

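Fastener (crop ~(297,368)) is sprung up with the slot now along the unit's y; key still upright. Return to the stand.

drive_tool([
  [[-25,2,0,-0.14],[-55,4,0,-0.28],[-90,6,0,-0.42],[-125,8,0,-0.56],[-160,10,0,-0.7],[-195,12,0,-0.84],[-230,14,0,-0.98],[-260,16,0,-1.1]],
])

```text
time_s: 17.1
ee_pos: [0.5599, -0.1581, 0.1701]
orientation: [[-0.908, 0.418, -0.001], [0.418, 0.908, 0.001], [0.001, -0.0, -1.0]]
contact_force: [1.3, 0.5, -0.5]
finger_gap: 0.155
```

```bash
python3 go.py 0.577 -0.227 0.165 89.1
```

```text
t 17.1 pos [ 0.5599 -0.1581  0.1701] yaw 65.29 F [ 1.34  0.49 -0.45] gap 0.1547619032975607 j [-0.3   0.38  1.64  0.    1.13 -1.43]
shift mm [-44.4 -55.4   5. ] turn -0.4156
```

drive_tool([
  [[-12,-15,0,-0.1],[-24,-30,2,-0.2],[-35,-44,4,-0.3],[-44.5,-55.5,5,-0.4],[-44.5,-55.5,5,-0.416],[-44.5,-55.5,5,-0.416],[-44.5,-55.5,5,-0.416]],
])

```text
time_s: 17.8
ee_pos: [0.5769, -0.2247, 0.1658]
orientation: [[-1.0, 0.021, -0.001], [0.021, 1.0, 0.001], [0.001, 0.001, -1.0]]
contact_force: [0.3, 0.7, -1.2]
finger_gap: 0.16
```

```bash
python3 go.py 0.5768 -0.227 0.095 89.1
```

```text
t 17.8 pos [ 0.5769 -0.2247  0.1658] yaw 88.81 F [ 0.25  0.68 -1.19] gap 0.1596620383459955 j [-0.39  0.43  1.56  0.    1.15 -1.94]
shift mm [-0.1 -2.3 70.8] turn -0.005
```

drive_tool([
  [[0,-2.3,25,-0.005],[0,-2.3,50,-0.005],[0,-2.3,68,-0.005],[0,-2.3,71,-0.005],[0,-2.3,71,-0.005],[0,-2.3,71,-0.005]],
])

```text
time_s: 18.4
ee_pos: [0.578, -0.2279, 0.0964]
orientation: [[-1.0, 0.015, 0.002], [0.015, 1.0, -0.001], [-0.002, -0.001, -1.0]]
contact_force: [0.0, 0.2, -0.9]
finger_gap: 0.158
```

```bash
python3 go.py 0.5768 -0.227 0.0476 89.1; python3 - <<'E'
from fast import *
snap('scene','pics/s4.png'); snap('top','pics/t4.png')
fast('top','pics/t4',(208,206,18,18))
a=cv2.resize(cv2.imread('pics/s4.png')[170:280,220:340],None,fx=5,fy=5,interpolation=cv2.INTER_CUBIC); cv2.imwrite('pics/s4c.png',a)
E
```

```text
t 18.4 pos [ 0.578  -0.2279  0.0964] yaw 89.16 F [ 0.05  0.18 -0.93] gap 0.15829272499603256 j [-0.39  0.5   1.64  0.    1.   -1.95]
shift mm [ 1.3  0.9 48.8] turn 0.001
top thr 113.0 disc [0.5344 0.1039] [0.0309 0.0305]
 slot [0.5345 0.1042] yaw deg -81.4 [0.0015 0.0077]
```

View pics/s4c.png

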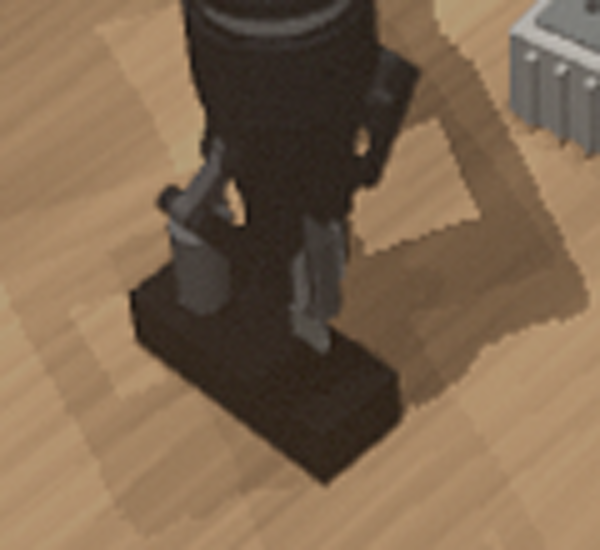

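Top view: slot now at -81.4° (86.7° turned from 5.3°), sprung up. Blade is over the socket (crop ~(315,340)). Insert, carefully.

drive_tool([
  [[0.7,0.5,8,0],[0.7,0.5,16,0],[0.7,0.5,20,0],[0.7,0.5,24,0],[0.7,0.5,26,0],[0.7,0.5,26,0]],
])

```text
time_s: 19.1
ee_pos: [0.5764, -0.2274, 0.0688]
orientation: [[-1.0, 0.015, -0.001], [0.015, 1.0, 0.0], [0.001, 0.0, -1.0]]
contact_force: [0.2, -0.0, -0.3]
finger_gap: 0.157
```

drive_tool([
  [[0,0,2,0],[0,0,4,0],[0,0,4,0]],
])

```text
time_s: 19.4
ee_pos: [0.5764, -0.2274, 0.065]
orientation: [[-1.0, 0.015, -0.0], [0.015, 1.0, 0.0], [0.0, 0.0, -1.0]]
contact_force: [0.1, -0.6, -1.1]
finger_gap: 0.154
```

Tip is ~8 mm inside the socket with no force. Go on down to just above home.

drive_tool([
  [[0,0,4,0],[0,0,8,0],[0,0,12,0],[0,0,15,0],[0,0,16.3,0],[0,0,16.3,0],[0,0,16.3,0]],
])

```text
time_s: 20.1
ee_pos: [0.5766, -0.2275, 0.0489]
orientation: [[-1.0, 0.015, 0.0], [0.015, 1.0, 0.0], [-0.0, 0.0, -1.0]]
contact_force: [0.8, 0.5, -1.6]
finger_gap: 0.154
```

drive_tool([
  [[0,0,0.4,0],[0,0,0.8,0],[0,0,0.8,0]],
])

```text
time_s: 20.4
ee_pos: [0.5765, -0.2274, 0.0481]
orientation: [[-1.0, 0.015, 0.0], [0.015, 1.0, 0.0], [-0.0, 0.0, -1.0]]
contact_force: [-0.6, 0.6, -1.0]
finger_gap: 0.156
```

drive_tool([
  [[0,0,0.4,0],[0,0,0.4,0]],
])

```text
time_s: 20.6
ee_pos: [0.5765, -0.2274, 0.0477]
orientation: [[-1.0, 0.015, 0.0], [0.015, 1.0, 0.0], [-0.0, 0.0, -1.0]]
contact_force: [-0.8, 0.3, -0.4]
finger_gap: 0.157
```

drive_tool([
  [[0,0,0,0],[0,0,0,0],[0,0,0,0],[0,0,0,0],[0,0,0,0],[0,0,0,0],[0,0,0,0],[0,0,0,0]],
], gripper=0.0)

```text
time_s: 21.4
ee_pos: [0.5765, -0.2274, 0.0477]
orientation: [[-1.0, 0.015, -0.0], [0.015, 1.0, 0.0], [0.0, 0.0, -1.0]]
contact_force: [-0.3, 0.7, 0.3]
finger_gap: 1.0
```

drive_tool([
  [[0,0,-10,0],[0,0,-30,0],[0,0,-60,0],[0,0,-100,0],[0,0,-140,0],[0,0,-180,0],[0,0,-180,0]],
])

```text
time_s: 22.1
ee_pos: [0.5794, -0.2286, 0.2354]
orientation: [[-1.0, 0.015, 0.013], [0.015, 1.0, -0.005], [-0.013, -0.005, -1.0]]
contact_force: [0.3, -0.1, -0.0]
finger_gap: 0.999
```

drive_tool([
  [[20,20,0,0],[50,40,0,0],[80,70,0,0],[110,100,0,0],[140,130,0,0],[160,160,0,0],[160,160,0,0],[160,160,0,0]],
])

```text
time_s: 22.9
ee_pos: [0.4189, -0.0649, 0.2282]
orientation: [[-1.0, 0.013, 0.002], [0.013, 1.0, -0.001], [-0.002, -0.001, -1.0]]
contact_force: [-0.3, -1.0, 0.6]
finger_gap: 0.999
```

```bash
python3 go.py 0.5768 -0.227 0.0476 89.1; python3 - <<'E'
from fast import *
for n in('scene','top'):
    p,d=snap(n,f'pics/{n}5.png'); X=pts(n,d); g=cv2.cvtColor(p,cv2.COLOR_RGB2GRAY)
    m=(X[...,2]>.082)&(X[...,2]<.095)&(g>75)&(abs(X[...,0]-.577)<.025)&(abs(X[...,1]+.227)<.02); v,u=np.nonzero(m)
    print(n,m.sum(),'key',onz(n,u,v,.086)[:,:2].mean(0).round(4),'ztop med',np.median(X[m][:,2]).round(4))
fast('top','pics/top5',(208,206,18,18))
a=cv2.resize(cv2.imread('pics/scene5.png')[130:270,230:410],None,fx=4,fy=4,interpolation=cv2.INTER_CUBIC); cv2.imwrite('pics/s5c.png',a)
E
```

```text
t 22.9 pos [ 0.4189 -0.0649  0.2282] yaw 89.23 F [-0.29 -0.97  0.62] gap 0.998725302930081 j [-0.18  0.08  1.88 -0.    1.17 -1.74]
shift mm [-159.8 -159.9  180.9] turn 0.0023
scene 66 key [ 0.576  -0.2289] ztop med 0.0859
top 79 key [ 0.5757 -0.2256] ztop med 0.0855
top thr 112.0 disc [0.5346 0.1046] [0.03   0.0279]
 slot [0.5344 0.1043] yaw deg -81.2 [0.0015 0.0072]
```

View pics/s5c.png

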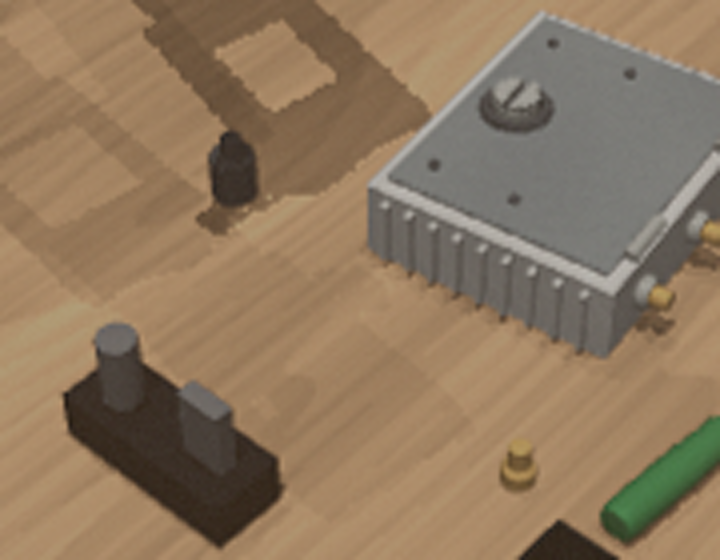

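The key stands upright and home at crop (207,425), the slot lies across at crop (517,97), and the other things are where they were.

```bash
python3 -c "
from cell import *;print(job_done())"
```

```text
the job is handed in; nothing more can be done
None
```

The cover is locked, the flat key is back upright in its own socket and released, and the job was handed in at about 23 s of the 72 s allowed. No verdict was reported.

- **Seating and pressing:** The blade reached the slot floor at TCP z ≈ 0.1106 m, the height predicted for a seated blade. I then pressed the fastener in about 4.8 mm, with at most about 8.4 N read after any move.
- **Turning:** I turned the key 1.64 rad clockwise and eased up with the spring. The side force on the key was about 4 N at the end of the turn.
- **Fastener check:** In the top camera the slot went from 5.3° to −81.2°, a turn of about 86.5° (1.51 rad). It lies along the unit's y to within about 1.5°. It looked sprung up in the pictures, and the force had gone by the time the key was back at the contact height.
- **Key check:** The grip top is at 0.0855–0.0859 m (0.086 m is fully home). Its position is within 1.7 mm of where it stood, in both cameras.
- **Bystanders:** In the last picture the other key, the adapter, the steel connector and the visible part of the screwdriver look unmoved. The water bottle and the tape roll were outside that crop, but the arm stayed away from them.

The two cameras differed by about 4 mm in y on the fastener, so I aimed between them and found the seat by feel.

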